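# Unlock the nested lids, set them on the tin, and hold up the outer lid alone

## Robot

A 6-joint arm with a two-finger parallel gripper is mounted at the origin on the work surface. World frame = base frame: x ahead of the robot, y to its left, z up, the work surface at z = 0. Lengths are in mm, angles in rad, forces in N, time in s.
With the tool pointing down it reaches from about 275 to 875 mm from the base axis. Payload 12.5 kg.
Tool frame: the origin (TCP) lies at the very end of the fingers, on their centre line; the grasp point (between the pads) lies 19 mm behind it (grasp_offset is the distance from the TCP to the grasp point, in mm); z points along the fingers, y is the line along which they close (so a half turn about z gives the same grasp; the last joint's range is limited). The gripper opens to 85 mm and grips with 20 to 120 N. Pads are 22 mm wide; open, the fingers measure 114 mm over their backs; the gripper's body (76 mm by 85 mm) begins 54 mm behind the grasp point. The pads swing forward as they close: fully open they stand 13 mm farther back than shut.
Start: joints at [1.219, 0.351, 1.652, -0, 1.139, -0.085], TCP at [144.974, 530.535, 231.29] pointing down, gripper open.
Joint ranges: [-2.75, 2.75], [-0.79, 2.1], [0.01, 2.65], [-1.57, 4.71], [0.07, 3.14], [-2.87, 2.87]. Speed limits (rad/s): [2.22, 2.22, 2.79, 3.14, 3.14, 3.14].

## Interface

Orientations are given as a rotation vector (axis times angle).
In Python, from rig import observe, read_camera, camera_info, finish_job, find_in, pinpoint, grasp_offset gives the robot as it stands. The module is installed in compiled form; this text tells all that it offers.
- The arm moves only by the tool jog_arm, never from a script. Its argument "commands" is a list of rows, each an object with "fingers": the closure, from -1 (fully open) to 1 (shut), so that 0 is half open; "linear": the shift along the tool's x, y, z in cm, a list of three; "twist": the turn about the tool's z in degrees. In form: [{"fingers": fingers, "linear": [tx, ty, tz], "twist": twist}, ...]. A call has exactly 10 rows; each row is the pose to reach, as a shift and turn from the pose commanded when the call began, along the tool's axes at that moment; what a row does not reach only later rows make up. A row lasts 1/8 s, in which the tool goes at most 62.5 mm and 10.7 degrees, less where a joint would pass 70% of its speed; a pose out of reach is approached as far as the arm can. A call with a gripper value outside its range is refused whole. The fingers move at their own pace and stop on an object; the grip force is fixed at half the most. Time passes only in rows, so rows that repeat a pose let the fingers close, or fill a call up. It gives the time, the measured TCP pose, the force, the opening and the grip force at its end, in the units of the state.
- observe(): the state, without advancing time (a new reading comes with each control period).
- read_camera(name): name is "side" or "top"; returns the picture (384x512x3 uint8, red, green, blue); there is no depth.
- camera_info(name): a dict with "intrinsics" (3x3 intrinsics, pixels), "dist_coeffs" ([k1, k2, p1, p2, k3] as OpenCV has them; the pictures are not rectified), "R" (3x3) and "t" (3): a world point X has camera coordinates R X + t. Camera axes: x right, y down, z forward; pixel columns grow to the right and rows downward; lengths in mm; the calibration is good to about 2 mm. A picture is of the moment at which its call begins. camera_info takes no time and is no camera call.
- finish_job(): hands the job in; it is judged then, once.
Trained networks look in the newest picture that a camera, given by its name, has taken for a name from the list of things; names that differ only in an ending like _2 or _b are one class to them, and where a whole thing is asked for, a point or a joint stands for the part that bears it (a point fixed in the world has none). Each returns a list of dicts, best first, with "conf" (0 to 1); they miss things now and then, are a little off and sometimes report something else, mostly with a low value. They report only what shows in the picture. A call takes as long as a camera call. They do not tell look-alikes from the thing itself.
- find_in(camera, target): "uv" ([column, row] in pixels, amid what is visible of it).
- pinpoint(camera, target): "uv" ([column, row] in pixels: a listed point, or the origin of a listed thing).
The state is a dict: "clock": time; "joint_positions": joint angles; "qd": joint speeds; "joint_torque": joint torques, N m; "position": TCP position; "tool_rot": TCP orientation; "wrist_force": force on the tool from outside, world axes, zero at the start; "moment": the same for the moment, N m; "width": opening from 0.0 (shut) to 1.0 (fully open); "grasp_force": force on a finger pad.
Only numpy, scipy, OpenCV 4.12 (cv2) and the standard library are available. Lean on these libraries where they do the work, as an engineer would, in place of code of your own. Each camera call takes 0.05 s, during which the arm holds its last target. There are 200 camera calls.

## Task

Take the T-handled key from its rack, push it fully into the slot of the display stand's lock and turn it about a quarter turn counter-clockwise, so that the hold-down arm swings off the lids; leave the key in the lock. Carry the two nested lids together by the inner lid's stem and lower them, stem still in hand, level onto the round tin until they are fully seated; then let go of the stem, take the outer lid alone by its collar and lift it straight up until it is wholly above the stem, leaving the inner lid seated on the tin. Finish while still holding the outer lid level in the air, with the other things on the table left where they were.

Things in the scene. Friction and masses are not known exactly. Their poses are not given: they have to be found in the camera images.
- stand: Display stand, fixed: dark steel base plate 190 x 100 mm, 6 mm thick, carrying a black open ring (outer diameter 88, inner 80 mm, rim 40 mm above the table) on which the lids start. Origin: on the table, on the ring's vertical axis; z up. The lock's vertical axis stands 90 mm from it along the stand's own -x.
- lock_mouth (a point): Centre of the mouth of the slot in the top of the round steel lock cylinder (56 mm diameter, top 82 mm above the table). z up, x along the slot, turning with the lock. Slot 29 mm along x, 12 mm along y, 22 deep. The hold-down arm (14 wide, 58 mm long from the axis, 52 to 58 mm above the table) points along +x; at joint 0 at the lids' axis, 4 mm above the outer lid's top.
- lock (a joint): Turn of the lock cylinder with its hold-down arm, rad: 0 = arm over the lids, grows counter-clockwise seen from above, hard stop at 1.57. Stays where it is left (friction about 0.06 N m). Clear of the lids above 1.0; a quarter turn done counts from 1.1.
- rack: Key rack, fixed grey plastic block 60 x 60 x 30 mm high with an upright slot, 28 x 10.5 mm and 22 mm deep, in the centre of its top. Origin: centre of its underside.
- key: Steel key, 90 g, starts upright in the rack's slot. Origin: centre of the blade's tip; z up. Flat blade 24 mm along x, 7 along y, 30 long, its last 5 mm tapering to 18 x 4. Above it the handle bar, 30 to 56 mm above the tip: 46 mm along x, 14 thick along y. In the lock (either way round) it has 0.2 rad of play either way; fully in, its tip is 22 mm below the mouth.
- inner_lid: Inner lid, steel, 140 to 280 g: below, a plug 72 mm in diameter and 10 mm high, its lower 7 mm tapering to 60 mm; on it a flange 88 mm in diameter, 4 mm thick (10 to 14 mm above the origin), which rests on a rim; from its centre a round stem 14 mm in diameter rises to 78 mm above the origin. Origin: centre of the plug's underside, z up along the stem.
- outer_lid: Outer lid, steel, 130 to 250 g, loose over the inner lid: cap 102 mm in diameter, inside 96, skirt 14 deep inside, flat top 18 mm above the origin; on it a round collar, outside 42, bore 28 mm, from 18 to 46 mm. Origin: centre of the skirt's lower edge. Nested, its origin is the inner lid's, and the inner stem sticks 32 mm out of the collar; lifting by the stem carries both.
- tin: Round aluminium tin, open at the top, fixed: outer diameter 88, inner 80 mm, rim 60 mm above the table, on a dark foot 112 mm in diameter, 6 mm thick. Origin: centre of its underside, z up. With the lids seated, their origin is on its axis (4 mm of play), 50 mm above the tin's origin.
- cup: Bystander: white ceramic cup, 72 mm in diameter, 65 mm high, loose. Origin: centre of its underside.
- beater: Bystander: bass-drum beater, loose, lying: wooden head 60 mm in diameter on a small rubber foot, with a thin steel rod 130 mm long along its +y, 30 mm above the table, held by a small prop at the end. Origin: under the head, on the table.
- sprocket: Bystander: dark steel chain sprocket lying flat, loose, 92 mm over the teeth, 10 mm thick. Origin: centre of its underside.
There are look-alikes about, which are no part of the job. Several things have the shape of the rack; the one meant has the colours described above.

How it is judged (in metres and radians):
On the way, in this order (a step that is already met when the one before it is completed fails the run):
1. the key is in the lock (at least 14 mm deep) and has turned it to 1.1 rad or more (z of key in the frame of lock_mouth below -0.014 m and horizontal distance between key and lock_mouth below 0.006 m and value of joint lock above 1.1 rad), for 0.1 s.
2. the nested lids rest seated and level on the tin, at rest, while the fingers still hold the inner lid's stem (horizontal distance between inner_lid and tin below 0.006 m and z of inner_lid in the frame of tin between 0.046 and 0.053 m and angle between inner_lid's own z axis and vertical below 0.05 rad and z of outer_lid in the frame of inner_lid below 0.004 m and angle between outer_lid's own z axis and vertical below 0.08 rad and horizontal distance between outer_lid and inner_lid below 0.007 m and contact force between the fingers and inner_lid above 1 N and contact force between tin and inner_lid above 0.3 N and linear speed of inner_lid below 0.03 m/s), for 0.1 s.
At the end, for the whole second after the job is handed in: Fingers hold the outer lid still, level within 0.25 rad, origin over 78 mm above the inner lid's, touching nothing else. Inner lid untouched and seated: within 6 mm of the tin's axis, 46 to 53 mm above its origin, level within 0.05 rad. Key over 14 mm deep in the lock, lock past 1.0 rad (horizontal distance between inner_lid and tin below 0.006 m and z of inner_lid in the frame of tin between 0.046 and 0.053 m and angle between inner_lid's own z axis and vertical below 0.05 rad and z of key in the frame of lock_mouth below -0.014 m and horizontal distance between key and lock_mouth below 0.006 m and value of joint lock above 1 rad and z of outer_lid in the frame of inner_lid above 0.078 m and angle between outer_lid's own z axis and vertical below 0.25 rad and linear speed of outer_lid below 0.03 m/s and contact force between the fingers and outer_lid above 1 N and contact force between each of outer_lid, the arm, the fingers and inner_lid below 0.1 N and contact force between outer_lid and tin below 0.1 N and contact force between outer_lid and stand below 0.1 N and contact force between outer_lid and key below 0.1 N and contact force between outer_lid and cup below 0.1 N and contact force between outer_lid and beater below 0.1 N and contact force between outer_lid and rack below 0.1 N); the arm keeps its last pose, push and grip.
It fails at once if the outer lid is raised off the inner lid while the inner lid is not seated on the tin (z of outer_lid in the frame of inner_lid above 0.02 m and not (horizontal distance between inner_lid and tin below 0.006 m and z of inner_lid in the frame of tin between 0.046 and 0.053 m and angle between inner_lid's own z axis and vertical below 0.05 rad)).
It fails at once if a bystander (cup, beater, sprocket) is moved more than 20 mm (distance of any of cup, beater, sprocket from where it was at the start of the episode above 0.02 m).
It also fails if it takes over 72 s, if anything falls off the work surface, if the arm or the gripper's body presses on something with over 40 N, if the wrist force passes 120 N, or if a joint passes its speed limit or range.

## Working session

There is one attempt and no reset: what is moved stays moved. The work goes in short steps, Python scripts to look and compute and a tool call to move; the robot and the scene stay as the last step left them, time stands still between calls to the robot, and variables do not carry over. Pictures are saved under pics/ and viewed, at most 10 in all, crops included, and the job is handed in when it is done.

Besides the shell and the picture viewer there is one more tool, called after ">>>" by a JSON object that holds its "op" and its "data". jog_arm: Moves the arm, as the interface text tells. Its arguments: {"type":"object","properties":{"commands":{"type":"array","items":{"type":"object","properties":{"fingers":{"type":"number"},"linear":{"type":"array","items":{"type":"number"}},"twist":{"type":"number"}}}}},"required":["commands"]}

```bash
mkdir -p pics
cat > h.py <<'E'
import numpy as np, cv2
from rig import *
def ray(cam,uv):
    c=camera_info(cam);K=np.array(c["intrinsics"],float);d=np.array(c["dist_coeffs"],float)
    p=cv2.undistortPoints(np.array([[uv]],float),K,d)[0,0];R=np.array(c["R"]);t=np.array(c["t"]).ravel()
    return -R.T@t, R.T@np.array([p[0],p[1],1.])
def onz(cam,uv,z):
    o,d=ray(cam,uv);return o+d*(z-o[2])/d[2]
def proj(cam,X):
    c=camera_info(cam);R=np.array(c["R"],float)
    return cv2.projectPoints(np.array(X,float).reshape(-1,1,3),cv2.Rodrigues(R)[0],np.array(c["t"],float),np.array(c["intrinsics"],float),np.array(c["dist_coeffs"],float))[0][:,0]
def tri(u1,u2,a="top",b="side"):
    o1,d1=ray(a,u1);o2,d2=ray(b,u2)
    s=np.linalg.lstsq(np.c_[d1,-d2],o2-o1,rcond=None)[0];p=o1+s[0]*d1;q=o2+s[1]*d2
    return (p+q)/2,np.linalg.norm(p-q)
E
python3 - <<'E'
from h import *
for c in("top","side"):
    im=read_camera(c);cv2.imwrite(f"pics/{c}0.png",cv2.resize(im[:,:,::-1],(800,600),interpolation=cv2.INTER_CUBIC))
    o,d=ray(c,[256,192]);print(c,o.round(),(d/np.linalg.norm(d)).round(2))
    for n in["lock_mouth","stand","rack","key","inner_lid","outer_lid","tin","cup","beater","sprocket"]:
        print(n,[(np.round(r["uv"],1).tolist(),round(r["conf"],2)) for r in pinpoint(c,n)][:4])
print(observe(),grasp_offset)
E
```

```text
top [ 438.   -6. 1076.] [ 0.13 -0.03 -0.99]
lock_mouth [([341.7, 263.4], 0.76)]
stand [([343.8, 259.2], 0.24)]
rack [([245.1, 201.4], 0.74), ([169.4, 265.6], 0.63)]
key [([246.0, 199.3], 0.57)]
inner_lid [([325.7, 224.4], 0.47)]
outer_lid [([325.1, 224.8], 0.95)]
tin [([163.0, 195.3], 0.59)]
cup [([201.5, 139.6], 0.67)]
beater [([346.7, 137.6], 0.83)]
sprocket [([272.3, 140.1], 0.7)]
side [ 320. -689.  510.] [ 0.31  0.8  -0.51]
lock_mouth [([202.0, 272.1], 0.75)]
stand [([249.0, 284.1], 0.6)]
rack [([167.0, 195.8], 0.8), ([247.7, 222.3], 0.69)]
key [([226.2, 181.5], 0.68)]
inner_lid []
outer_lid [([251.2, 272.7], 0.88)]
tin [([226.7, 180.0], 0.66)]
cup [([284.8, 187.0], 0.96)]
beater [([366.8, 273.3], 0.91)]
sprocket [([314.4, 223.9], 0.72)]
{'clock': 1.1, 'joint_positions': array([ 1.21939992e+00,  3.50676793e-01,  1.65178702e+00,  5.08985372e-06,
        1.13909180e+00, -8.46012360e-02]), 'qd': array([ 0.00208822, -0.00063779,  0.00092756, -0.00051604,  0.0006878 ,
       -0.00041703]), 'joint_torque': array([ 2.56728581e-04, -5.06036460e+01, -2.91641754e+01, -7.33132970e-05,
        7.56752215e-04, -3.65487335e-05]), 'position': array([144.97582242, 530.54362829, 231.30721432]), 'tool_rot': array([4.17841904e-01, 3.11367798e+00, 5.83697955e-05]), 'wrist_force': array([ 0.27676383, -0.46184324, -1.36223248]), 'moment': array([ 0.0270562 ,  0.01388859, -0.05532723]), 'grasp_force': 0.0, 'width': 0.9992063652166497} 18.700000000000003
```

View pics/top0.png

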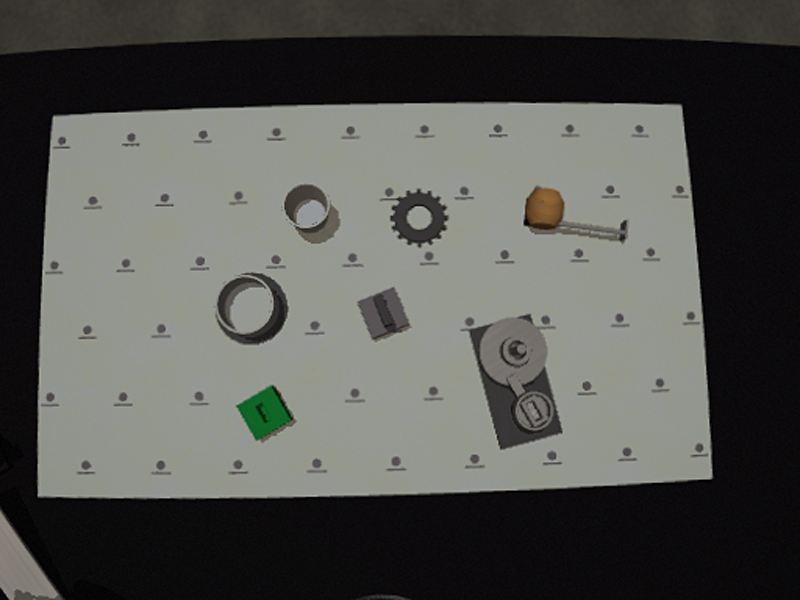

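View pics/side0.png

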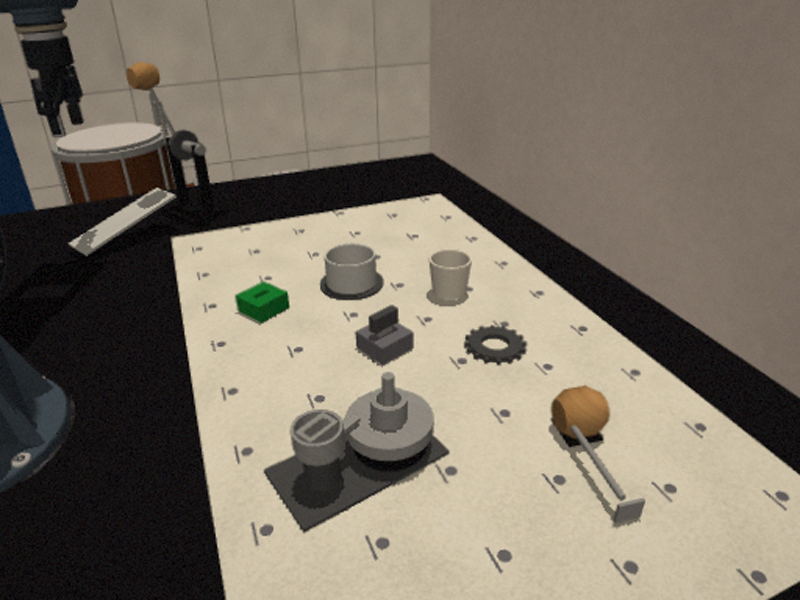

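Both views show the tin (top 250,308 in the 800-px picture), the grey rack with the key (383,314), the lids (515,350) and the lock (533,412). The green block at (265,412) is a look-alike of the rack.

Run:
```python
from h import *
t=cv2.imread("pics/top0.png")
im=read_camera("top")[:,:,::-1];s=read_camera("side")[:,:,::-1]
np.save("top0.npy",im);np.save("side0.npy",s)
cv2.imwrite("pics/c1.png",cv2.resize(im[180:300,225:365],None,fx=5,fy=5,interpolation=cv2.INTER_CUBIC))
cv2.imwrite("pics/c2.png",cv2.resize(s[140:340,140:300],None,fx=3,fy=3,interpolation=cv2.INTER_CUBIC))
print("lock",tri([341.7,263.4],[202,272.1]),onz("top",[341.7,263.4],82),onz("side",[202,272.1],82))
print("outer",onz("top",[325.1,224.8],30),onz("side",[251.2,272.7],30))
print("tin",onz("top",[163,195.3],0),onz("side",[226.7,180],0))
print("rack",onz("top",[245.1,201.4],0),onz("side",[247.7,222.3],0))
```

```text
lock (array([ 401.03139417, -226.95433994,   84.30612727]), np.float64(1.9455445932297368)) [ 399.98415741 -227.2987454    82.        ] [ 402.43274125 -224.62208561   82.        ]
outer [ 489.64033581 -203.19227399   30.        ] [ 495.31276528 -204.68430372   30.        ]
tin [571.88017478 182.82499903   0.        ] [577.00872537 198.20459562   0.        ]
rack [552.6767735  -16.24871461   0.        ] [559.45017698 -14.33577706   0.        ]
```

View pics/c1.png

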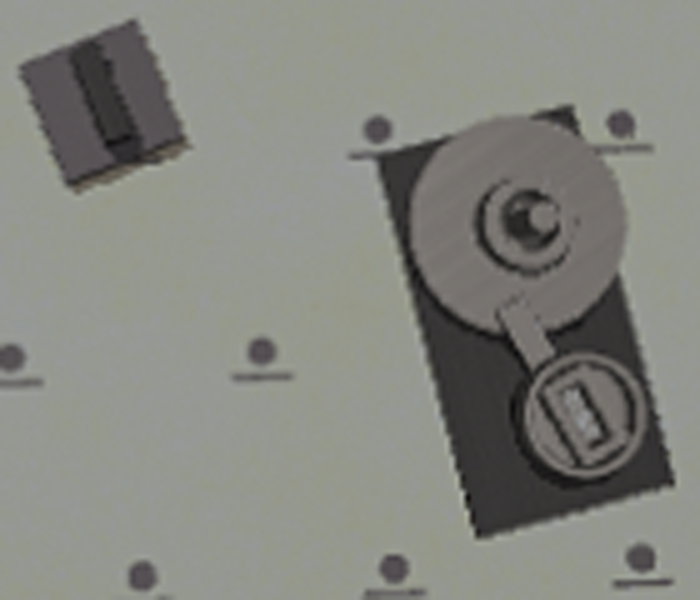

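View pics/c2.png

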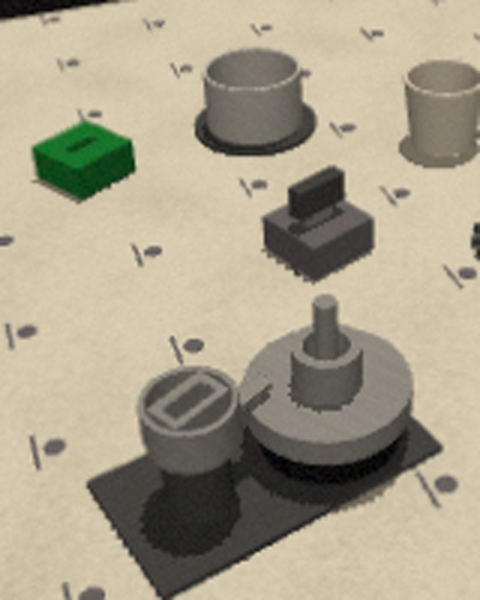

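```bash
cat > fit.py <<'E'
from h import *
from scipy.optimize import minimize
def circ(r,z,n=90):
    a=np.linspace(0,2*np.pi,n);return np.c_[r*np.cos(a),r*np.sin(a),0*a+z]
def rect(l,w,z,cx=0,n=30):
    s=np.linspace(-1,1,n);o=np.ones(n)
    return np.vstack([np.c_[cx+l/2*a,w/2*b,0*a+z] for a,b in((s,o),(s,-o),(o,s),(-o,s))])
def gm(im):
    g=cv2.GaussianBlur(im.astype(np.float32),(0,0),1.0);m=0
    m=sum(np.hypot(cv2.Sobel(g[:,:,i],5,1,0),cv2.Sobel(g[:,:,i],5,0,1)) for i in range(3))
    return np.minimum(m,np.percentile(m,98.5))
def fit(ims,pts,p0,span=8,aspan=12):
    G={c:gm(i) for c,i in ims.items()}
    def f(p):
        a=p[2] if len(p)>2 else 0.
        a=np.radians(a);R=np.array([[np.cos(a),-np.sin(a),0],[np.sin(a),np.cos(a),0],[0,0,1]])
        X=pts@R.T+[p[0],p[1],0];v=0
        for c,g in G.items():
            u=proj(c,X).astype(np.float32);v+=cv2.remap(g,u[:,:1],u[:,1:],1).mean()
        return -v
    g=[np.array(p0)+d for d in np.stack(np.meshgrid(*[np.arange(-span,span+1,2.)]*2,*([np.arange(-aspan,aspan+1,3.)] if len(p0)>2 else [])),-1).reshape(-1,len(p0))]
    b=min(g,key=f);r=minimize(f,b,method="Nelder-Mead",options=dict(initial_simplex=np.array([b]+[b+1.5*e for e in np.eye(len(p0))])))
    return r.x.round(1),round(-r.fun,1)
E
python3 - <<'E'
from fit import *
T=np.load("top0.npy");S=np.load("side0.npy")
print("stem top",tri([334-.4,223.2],[248.0,240.0]))
M={"rack":(rect(60,60,30),[555,-15,18]),"keybar":(rect(46,14,64),[555,-15,18]),
"plate":(rect(190,100,6,-45),[490,-203,15]),"locktop":(circ(28,82),[401,-226]),
"lidtop":(circ(51,48),[491,-204]),"tinrim":(circ(44,60),[575,188]),"tinfoot":(circ(56,3),[575,188])}
for n,(p,p0) in M.items():
    for nm,d in(("top",{"top":T}),("side",{"side":S}),("both",{"top":T,"side":S})):
        print(n,nm,*fit(d,p,p0,14 if "tin" in n else 8))
E
```

```text
stem top (array([ 489.52201071, -207.41336247,  109.18765986]), np.float64(1.628151921254408))
rack top [550.6 -16.4  21.3] 427.1
rack side [555.3 -13.1  21.5] 400.5Traceback (most recent call last):
  File "<stdin>", line 9, in <module>
  File "fit.py", line 22, in fit
    b=min(g,key=f);r=minimize(f,b,method="Nelder-Mead",options=dict(initial_simplex=np.array([b]+[b+1.5*e for e in np.eye(len(p0))])))
  File "fit.py", line 19, in f
    u=proj(c,X).astype(np.float32);v+=cv2.remap(g,u[:,:1],u[:,1:],1).mean()
      ~~~~^^^^^
  File "h.py", line 10, in proj
    c=camera_info(cam);R=np.array(c["R"],float)
ValueError: time passes only in moves, steps and waits
```

```bash
sed -i 's/^def ray/import functools\ncamera_info=functools.cache(camera_info)\ndef ray/' h.py
python3 - <<'E'
from fit import *
T=np.load("top0.npy");S=np.load("side0.npy")
M={"rack":(rect(60,60,30),[555,-15,18]),"keybar":(rect(46,14,64),[553,-15,21]),
"plate":(rect(190,100,6,-45),[490,-203,15]),"locktop":(circ(28,82),[401,-226]),
"lidtop":(circ(51,48),[491,-204]),"tinrim":(circ(44,60),[575,188]),"tinfoot":(circ(56,3),[575,188])}
for n,(p,p0) in M.items():
    for nm,d in(("top",{"top":T}),("side",{"side":S}),("both",{"top":T,"side":S})):
        print(n,nm,*fit(d,p,p0,14 if "tin" in n else 8))
o=observe();print(o["clock"],o["position"])
E
```

```text
rack top [550.6 -16.4  21.3] 427.1
rack side [555.3 -13.1  21.5] 400.5
rack both [553.8 -14.8  22.1] 791.7
keybar top [555.6 -13.8  19.8] 326.7
keybar side [553.6 -15.7  11.9] 646.3
keybar both [555.  -14.1  17.7] 949.4
plate top [ 489.6 -206.6   12.9] 568.8
plate side [ 489.8 -210.    12.5] 573.3
plate both [ 489.6 -208.2   12.8] 1082.5
locktop top [ 402.2 -228. ] 342.3
locktop side [ 402.2 -228. ] 427.9
locktop both [ 402.2 -228. ] 770.0
lidtop top [ 489.8 -207.6] 380.9
lidtop side [ 490.6 -206.2] 383.9
lidtop both [ 490.3 -207. ] 750.8
tinrim top [566.9 187.7] 485.4
tinrim side [567.5 185.2] 416.8
tinrim both [567.  187.1] 892.0
tinfoot top [567.4 187.8] 647.9
tinfoot side [568.6 189.7] 606.3
tinfoot both [567.6 188.1] 1247.0
1.2 [144.97806696 530.53632914 231.28410474]
```

```bash
cat >> h.py <<'E'
def go(x,y,z,yaw):
    o=observe();R=cv2.Rodrigues(np.array(o["tool_rot"]))[0]
    d=R.T@(np.array([x,y,z])-o["position"]);c=np.degrees(np.arctan2(R[1,1],R[0,1]))
    print("t",round(o["clock"],2),"pos",o["position"].round(1),"yaw",c.round(2),"tilt",np.degrees(np.arccos(-R[2,2])).round(2),"F",o["wrist_force"].round(1),"w",o["width"].round(3),"g",round(o["grasp_force"],1))
    print("linear cm",(d/10).round(2),"twist",round((c-yaw+180)%360-180,2))
E
python3 -c "
from h import *
go(554,-15,130,-69)"
```

```text
Traceback (most recent call last):
  File "h.py", line 21, in go
    print("t",round(o["clock"],2),"pos",o["position"].round(1),"yaw",c.round(2),"tilt",np.degrees(np.arccos(-R[2,2])).round(2),"F",o["wrist_force"].round(1),"w",o["width"].round(3),"g",round(o["grasp_force"],1))
                                                                                                                                                                 ^^^^^^^^^^^^^^^^
AttributeError: 'float' object has no attribute 'round'
```

```bash
sed -i 's/o\["width"\].round(3)/round(o["width"],3)/' h.py
python3 -c "
from h import *
go(554,-15,130,-69)"
```

```text
t 1.2 pos [145.  530.5 231.3] yaw 74.71 tilt 0.0 F [-0.5 -0.6  0.2] w 0.999 g 0.0
linear cm [-53.84 -41.84  10.13] twist 143.71
```

>>> {"op": "jog_arm", "data": {"commands": [{"fingers": -0.4,"linear": [-3,-2.3,0],"twist": 9},{"fingers": -0.4,"linear": [-7,-5.5,0],"twist": 18},{"fingers": -0.4,"linear": [-11,-8.5,0],"twist": 27},{"fingers": -0.4,"linear": [-15,-11.6,0],"twist": 36},{"fingers": -0.4,"linear": [-19,-14.8,0],"twist": 45},{"fingers": -0.4,"linear": [-23,-17.9,0],"twist": 54},{"fingers": -0.4,"linear": [-27,-21,0],"twist": 63},{"fingers": -0.4,"linear": [-31,-24.1,0],"twist": 72},{"fingers": -0.4,"linear": [-34,-26.4,1],"twist": 80},{"fingers": -0.4,"linear": [-37,-28.7,2],"twist": 88}]}}

```text
clock: 2.45
position: [427.0, 154.9, 211.2]
tool_rot: [2.468, 1.943, 0.001]
wrist_force: [0.8, 0.4, 0.5]
width: 0.702
grasp_force: 0.0
```

```bash
python3 -c "
from h import *
go(554,-15,110,-69)"
```

```text
t 2.45 pos [427.  154.9 211.2] yaw -13.58 tilt 0.04 F [0.8 0.4 0.5] w 0.702 g 0.0
linear cm [-13.54  16.33  10.13] twist 55.42
```

>>> {"op": "jog_arm", "data": {"commands": [{"fingers": -0.4,"linear": [-2.2,2.6,1.7],"twist": 9},{"fingers": -0.4,"linear": [-4.5,5.4,3.4],"twist": 18.5},{"fingers": -0.4,"linear": [-6.8,8.2,5.1],"twist": 28},{"fingers": -0.4,"linear": [-9.1,11,6.8],"twist": 37.5},{"fingers": -0.4,"linear": [-11.4,13.8,8.5],"twist": 47},{"fingers": -0.4,"linear": [-13,15.7,9.7],"twist": 53},{"fingers": -0.4,"linear": [-13.5,16.3,10.1],"twist": 55.4},{"fingers": -0.4,"linear": [-13.5,16.3,10.1],"twist": 55.4},{"fingers": -0.4,"linear": [-13.5,16.3,10.1],"twist": 55.4},{"fingers": -0.4,"linear": [-13.5,16.3,10.1],"twist": 55.4}]}}

```text
clock: 3.7
position: [553.7, -12.1, 110.8]
tool_rot: [3.087, 0.583, 0.001]
wrist_force: [0.3, 0.6, -0.1]
width: 0.699
grasp_force: 0.0
```

Run:
```python
from h import *
go(554.5,-14.8,33,-69)
c1=read_camera("top")[165:235,210:280];c2=read_camera("side")[155:245,200:290]
f=lambda i:cv2.resize(np.ascontiguousarray(i[:,:,::-1]),(390,390),interpolation=cv2.INTER_CUBIC)
cv2.imwrite("pics/d1.png",np.hstack([f(c1),f(c2)]))
```

```text
t 3.7 pos [553.7 -12.1 110.8] yaw -68.59 tilt 0.03 F [ 0.3  0.6 -0.1] w 0.699 g 0.0
linear cm [-0.03  0.28  7.78] twist 0.41
```

View pics/d1.png

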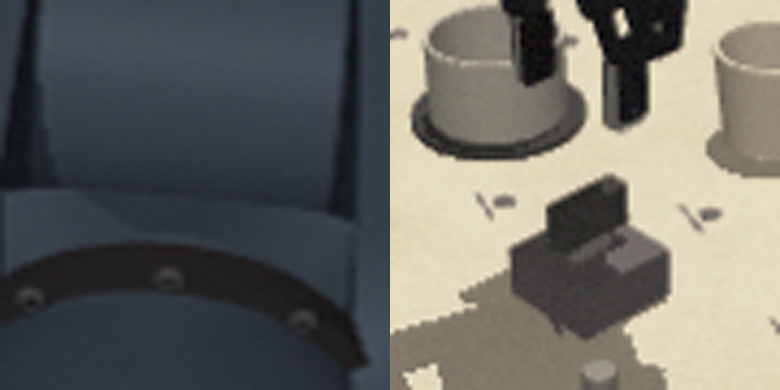

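>>> {"op": "jog_arm", "data": {"commands": [{"fingers": -0.4,"linear": [0,0,1],"twist": 0},{"fingers": -0.4,"linear": [0,0,2.5],"twist": 0},{"fingers": -0.4,"linear": [0,0,4],"twist": 0},{"fingers": -0.4,"linear": [0,0,5.5],"twist": 0},{"fingers": -0.4,"linear": [0,0,6.8],"twist": 0},{"fingers": -0.4,"linear": [0,0,7.4],"twist": 0},{"fingers": -0.4,"linear": [0,0,7.7],"twist": 0},{"fingers": -0.4,"linear": [0,0,7.7],"twist": 0},{"fingers": -0.4,"linear": [0,0,7.7],"twist": 0},{"fingers": -0.4,"linear": [0,0,7.7],"twist": 0}]}}

```text
clock: 5.05
position: [554.0, -12.7, 33.6]
tool_rot: [3.087, 0.581, 0.001]
wrist_force: [0.6, 0.1, 1.1]
width: 0.699
grasp_force: 0.0
```

Run:
```python
from h import *
go(554.5,-14.8,33,-69)
```

```text
t 5.05 pos [554.  -12.7  33.6] yaw -68.69 tilt 0.04 F [0.6 0.1 1.1] w 0.699 g 0.0
linear cm [-0.03  0.21  0.06] twist 0.31
```

>>> {"op": "jog_arm", "data": {"commands": [{"fingers": -0.4,"linear": [0,0.2,0],"twist": 0},{"fingers": 0,"linear": [0,0.2,0],"twist": 0},{"fingers": 0.5,"linear": [0,0.2,0],"twist": 0},{"fingers": 1,"linear": [0,0.2,0],"twist": 0},{"fingers": 1,"linear": [0,0.2,0],"twist": 0},{"fingers": 1,"linear": [0,0.2,0],"twist": 0},{"fingers": 1,"linear": [0,0.2,0],"twist": 0},{"fingers": 1,"linear": [0,0.2,0],"twist": 0},{"fingers": 1,"linear": [0,0.2,0],"twist": 0},{"fingers": 1,"linear": [0,0.2,0],"twist": 0}]}}

```text
clock: 6.3
position: [554.6, -14.6, 33.3]
tool_rot: [3.087, 0.581, 0.0]
wrist_force: [-0.2, -0.4, 2.2]
width: 0.153
grasp_force: 60.5
```

Run:
```python
from h import *
go(554.5,-14.8,33,-69)
```

```text
t 6.3 pos [554.6 -14.6  33.3] yaw -68.69 tilt 0.0 F [-0.2 -0.4  2.2] w 0.153 g 60.5
linear cm [-0.02  0.02  0.03] twist 0.31
```

>>> {"op": "jog_arm", "data": {"commands": [{"fingers": 1,"linear": [0,0,-1],"twist": 0},{"fingers": 1,"linear": [0,0,-2.5],"twist": 0},{"fingers": 1,"linear": [0,0,-4.5],"twist": 0},{"fingers": 1,"linear": [0,0,-6.5],"twist": 0},{"fingers": 1,"linear": [0,0,-8.5],"twist": 0},{"fingers": 1,"linear": [0,0,-10.3],"twist": 0},{"fingers": 1,"linear": [0,0,-11.2],"twist": 0},{"fingers": 1,"linear": [0,0,-11.2],"twist": 0},{"fingers": 1,"linear": [0,0,-11.2],"twist": 0},{"fingers": 1,"linear": [0,0,-11.2],"twist": 0}]}}

```text
clock: 7.55
position: [554.2, -14.5, 144.6]
tool_rot: [-3.087, -0.581, 0.002]
wrist_force: [-0.0, 0.3, -0.5]
width: 0.153
grasp_force: 60.3
```

Run:
```python
from h import *
go(402.2,-228,145,-77)
from fit import *
S=read_camera("side")
z=observe()["position"][2]
for a in(27,31,35): print(a,fit({"side":S},rect(46,14,z+a),[554.5,-14.8,20],8,9))
```

```text
t 7.55 pos [554.2 -14.5 144.6] yaw -68.69 tilt 0.07 F [-0.   0.3 -0.5] w 0.153 g 60.3
linear cm [-2.192e+01  1.436e+01 -2.000e-02] twist 8.31
27 (array([563.7,   0.9, -19. ]), np.float64(598.4))
31 (array([562. ,  -6.8, -17.1]), np.float64(598.3))
35 (array([559. , -15.1, -16.4]), np.float64(601.1))
```

>>> {"op": "jog_arm", "data": {"commands": [{"fingers": 1,"linear": [-2.5,1.6,0],"twist": 1},{"fingers": 1,"linear": [-6,3.9,0],"twist": 2.5},{"fingers": 1,"linear": [-10,6.6,0],"twist": 4},{"fingers": 1,"linear": [-14,9.2,0],"twist": 5.5},{"fingers": 1,"linear": [-18,11.8,0],"twist": 7},{"fingers": 1,"linear": [-20.5,13.4,0],"twist": 7.8},{"fingers": 1,"linear": [-21.9,14.4,0],"twist": 8.3},{"fingers": 1,"linear": [-21.9,14.4,0],"twist": 8.3},{"fingers": 1,"linear": [-21.9,14.4,0],"twist": 8.3},{"fingers": 1,"linear": [-21.9,14.4,0],"twist": 8.3}]}}

```text
clock: 8.85
position: [403.3, -227.6, 145.2]
tool_rot: [-3.121, -0.358, 0.0]
wrist_force: [-0.2, 0.1, -0.6]
width: 0.151
grasp_force: 60.2
```

Run:
```python
from h import *
go(402.2,-228,86,-77)
c2=read_camera("side")[180:330,150:310]
cv2.imwrite("pics/e1.png",cv2.resize(np.ascontiguousarray(c2[:,:,::-1]),None,fx=4,fy=4,interpolation=cv2.INTER_CUBIC))
```

```text
t 8.85 pos [ 403.3 -227.6  145.2] yaw -76.92 tilt 0.01 F [-0.2  0.1 -0.6] w 0.151 g 60.2
linear cm [-0.12  0.01  5.92] twist 0.08
```

View pics/e1.png

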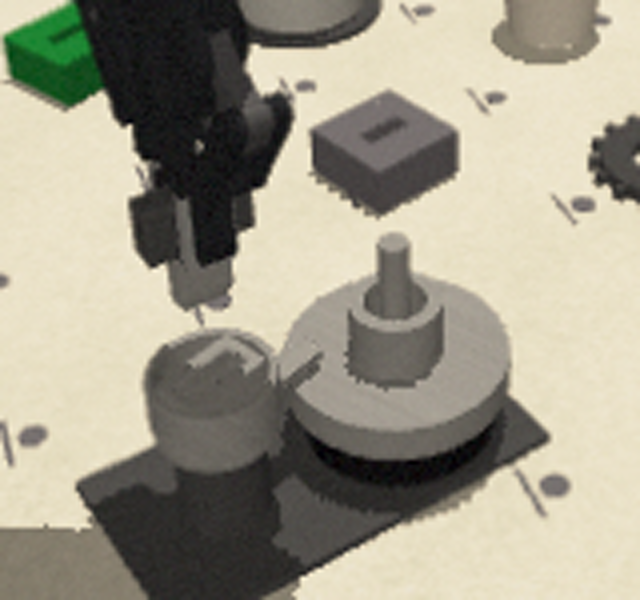

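The side picture shows the key hanging straight in the fingers (tip about 203,298) above the lock slot (about 225,355).

>>> {"op": "jog_arm", "data": {"commands": [{"fingers": 1,"linear": [-0.1,0,0.5],"twist": 0},{"fingers": 1,"linear": [-0.1,0,1.2],"twist": 0},{"fingers": 1,"linear": [-0.1,0,2],"twist": 0},{"fingers": 1,"linear": [-0.1,0,2.6],"twist": 0},{"fingers": 1,"linear": [-0.1,0,3.2],"twist": 0},{"fingers": 1,"linear": [-0.1,0,3.6],"twist": 0},{"fingers": 1,"linear": [-0.1,0,3.9],"twist": 0},{"fingers": 1,"linear": [-0.1,0,4.2],"twist": 0},{"fingers": 1,"linear": [-0.1,0,4.5],"twist": 0},{"fingers": 1,"linear": [-0.1,0,4.5],"twist": 0}]}}

```text
clock: 10.15
position: [401.6, -228.3, 99.9]
tool_rot: [-3.121, -0.356, 0.001]
wrist_force: [-0.6, 0.7, -3.2]
width: 0.153
grasp_force: 59.9
```

Run:
```python
from h import *
go(402.2,-228,86,-77)
```

```text
t 10.15 pos [ 401.6 -228.3   99.9] yaw -76.98 tilt 0.05 F [-0.6  0.7 -3.2] w 0.153 g 59.9
linear cm [ 0.06 -0.01  1.39] twist 0.02
```

>>> {"op": "jog_arm", "data": {"commands": [{"fingers": 1,"linear": [0,0,0.4],"twist": 0},{"fingers": 1,"linear": [0,0,0.8],"twist": 0},{"fingers": 1,"linear": [0,0,1.2],"twist": 0},{"fingers": 1,"linear": [0,0,1.45],"twist": 0},{"fingers": 1,"linear": [0,0,1.45],"twist": 0},{"fingers": 1,"linear": [0,0,1.45],"twist": -6},{"fingers": 1,"linear": [0,0,1.45],"twist": -12},{"fingers": 1,"linear": [0,0,1.45],"twist": -18},{"fingers": 1,"linear": [0,0,1.45],"twist": -24},{"fingers": 1,"linear": [0,0,1.45],"twist": -30}]}}

```text
clock: 11.4
position: [401.6, -228.4, 85.7]
tool_rot: [-2.92, -1.156, 0.001]
wrist_force: [-5.1, 4.6, 1.3]
width: 0.156
grasp_force: 60.5
```

Run:
```python
from h import *
go(402.2,-228,85.4,12)
```

```text
t 11.4 pos [ 401.6 -228.4   85.7] yaw -46.8 tilt 0.05 F [-5.1  4.6  1.3] w 0.156 g 60.5
linear cm [0.07 0.01 0.03] twist -58.8
```

>>> {"op": "jog_arm", "data": {"commands": [{"fingers": 1,"linear": [0,0,0],"twist": -8},{"fingers": 1,"linear": [0,0,0],"twist": -16},{"fingers": 1,"linear": [0,0,0],"twist": -24},{"fingers": 1,"linear": [0,0,0],"twist": -32},{"fingers": 1,"linear": [0,0,0],"twist": -40},{"fingers": 1,"linear": [0,0,0],"twist": -48},{"fingers": 1,"linear": [0,0,0],"twist": -55},{"fingers": 1,"linear": [0,0,0],"twist": -60},{"fingers": 1,"linear": [0,0,0],"twist": -60},{"fingers": 1,"linear": [0,0,0],"twist": -60}]}}

```text
clock: 12.65
position: [402.3, -229.0, 85.9]
tool_rot: [1.957, 2.456, -0.0]
wrist_force: [0.7, -0.2, -1.9]
width: 0.153
grasp_force: 60.0
```

Run:
```python
from h import *
go(402.2,-228,85.4,12)
print(observe()["joint_positions"].round(2),observe()["moment"])
c2=read_camera("side")[180:330,150:310]
cv2.imwrite("pics/f1.png",cv2.resize(np.ascontiguousarray(c2[:,:,::-1]),None,fx=3,fy=3,interpolation=cv2.INTER_CUBIC))
```

```text
t 12.65 pos [ 402.3 -229.    85.9] yaw 12.9 tilt 0.07 F [ 0.7 -0.2 -1.9] w 0.153 g 60.0
linear cm [0.1  0.01 0.05] twist 0.9
[-0.62  0.42  1.99 -0.    0.73 -0.84] [-0.0013098  -0.08204362 -0.01378313]
```

View pics/f1.png

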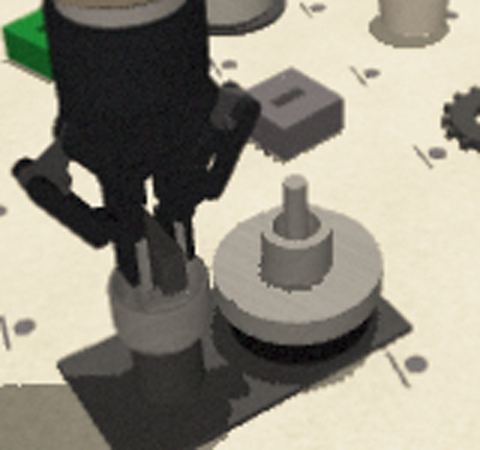

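>>> {"op": "jog_arm", "data": {"commands": [{"fingers": 0.3,"linear": [0,0,0],"twist": 0},{"fingers": 0,"linear": [0,0,0],"twist": 0},{"fingers": 0,"linear": [0,0,0],"twist": 0},{"fingers": 0,"linear": [0,0,-0.5],"twist": 0},{"fingers": 0,"linear": [0,0,-1.5],"twist": 0},{"fingers": 0,"linear": [0,0,-3],"twist": 0},{"fingers": 0,"linear": [0,0,-4.5],"twist": 0},{"fingers": 0,"linear": [0,0,-6],"twist": 0},{"fingers": 0,"linear": [0,0,-6.5],"twist": 0},{"fingers": 0,"linear": [0,0,-6.5],"twist": 0}]}}

```text
clock: 13.95
position: [401.9, -228.6, 151.0]
tool_rot: [1.955, 2.458, 0.0]
wrist_force: [0.5, -0.7, -1.0]
width: 0.5
grasp_force: 0.0
```

Run:
```python
from h import *
go(490,-207,150,13)
from fit import *
S=read_camera("side")
print(fit({"side":S},rect(46,14,116),[402.2,-228,95],8,18), "stem", fit({"side":S},circ(7,108),[490,-207],6),fit({"side":S},circ(51,48),[490,-207],6))
```

```text
t 13.95 pos [ 401.9 -228.6  151. ] yaw 13.01 tilt 0.03 F [ 0.5 -0.7 -1. ] w 0.5 g 0.0
linear cm [0.12 9.07 0.11] twist 0.01
(array([ 402.7, -229.2,  107. ]), np.float64(608.4)) stem (array([ 486.4, -217.6]), np.float64(563.5)) (array([ 490.4, -206.1]), np.float64(430.6))
```

>>> {"op": "jog_arm", "data": {"commands": [{"fingers": 0,"linear": [0,1.5,0],"twist": 0},{"fingers": 0,"linear": [0.1,4,0],"twist": 0},{"fingers": 0,"linear": [0.1,6.5,0],"twist": 0},{"fingers": 0,"linear": [0.1,8.5,0],"twist": 0},{"fingers": 0,"linear": [0.1,9.1,0],"twist": 0},{"fingers": 0,"linear": [0.1,9.1,0.5],"twist": 0},{"fingers": 0,"linear": [0.1,9.1,2.5],"twist": 0},{"fingers": 0,"linear": [0.1,9.1,4.5],"twist": 0},{"fingers": 0,"linear": [0.1,9.1,5.8],"twist": 0},{"fingers": 0,"linear": [0.1,9.1,6],"twist": 0}]}}

```text
clock: 15.25
position: [489.7, -207.0, 90.1]
tool_rot: [-1.955, -2.457, 0.0]
wrist_force: [0.1, -0.4, 0.3]
width: 0.503
grasp_force: 0.0
```

Run:
```python
from h import *
go(490.2,-206.8,79,13)
```

```text
t 15.25 pos [ 489.7 -207.    90.1] yaw 13.0 tilt 0.09 F [ 0.1 -0.4  0.3] w 0.503 g 0.0
linear cm [0.01 0.05 1.11] twist -0.0
```

>>> {"op": "jog_arm", "data": {"commands": [{"fingers": 0,"linear": [0,0,0.5],"twist": 0},{"fingers": 0,"linear": [0,0,1.1],"twist": 0},{"fingers": 0.4,"linear": [0,0,1.1],"twist": 0},{"fingers": 0.7,"linear": [0,0,1.1],"twist": 0},{"fingers": 1,"linear": [0,0,1.1],"twist": 0},{"fingers": 1,"linear": [0,0,1.1],"twist": 0},{"fingers": 1,"linear": [0,0,1.1],"twist": 0},{"fingers": 1,"linear": [0,0,1.1],"twist": 0},{"fingers": 1,"linear": [0,0,1.1],"twist": 0},{"fingers": 1,"linear": [0,0,1.1],"twist": 0}]}}

```text
clock: 16.5
position: [490.4, -207.1, 80.0]
tool_rot: [1.955, 2.459, 0.0]
wrist_force: [-0.9, 0.9, 5.7]
width: 0.137
grasp_force: 58.5
```

Run:
```python
from h import *
go(490.2,-206.8,79,13)
```

```text
t 16.5 pos [ 490.4 -207.1   80. ] yaw 13.01 tilt 0.02 F [-0.9  0.9  5.7] w 0.137 g 58.5
linear cm [ 0.04 -0.02  0.1 ] twist 0.01
```

>>> {"op": "jog_arm", "data": {"commands": [{"fingers": 1,"linear": [0,0,-0.3],"twist": 0},{"fingers": 1,"linear": [0,0,-1],"twist": 0},{"fingers": 1,"linear": [0,0,-2],"twist": 0},{"fingers": 1,"linear": [0,0,-3.2],"twist": 0},{"fingers": 1,"linear": [0,0,-4.5],"twist": 0},{"fingers": 1,"linear": [0,0,-5.8],"twist": 0},{"fingers": 1,"linear": [0,0,-6.8],"twist": 0},{"fingers": 1,"linear": [0,0,-7.3],"twist": 0},{"fingers": 1,"linear": [0,0,-7.5],"twist": 0},{"fingers": 1,"linear": [0,0,-7.5],"twist": 0}]}}

```text
clock: 17.75
position: [490.2, -207.0, 154.6]
tool_rot: [-1.955, -2.459, 0.0]
wrist_force: [0.6, -0.4, -3.2]
width: 0.139
grasp_force: 58.5
```

Run:
```python
from h import *
go(567.3,187.8,155,13)
c2=read_camera("side")[150:330,150:330]
cv2.imwrite("pics/g1.png",cv2.resize(np.ascontiguousarray(c2[:,:,::-1]),None,fx=3,fy=3,interpolation=cv2.INTER_CUBIC))
```

```text
t 17.75 pos [ 490.2 -207.   154.6] yaw 13.01 tilt 0.02 F [ 0.6 -0.4 -3.2] w 0.139 g 58.5
linear cm [36.73 16.4  -0.04] twist 0.01
```

View pics/g1.png

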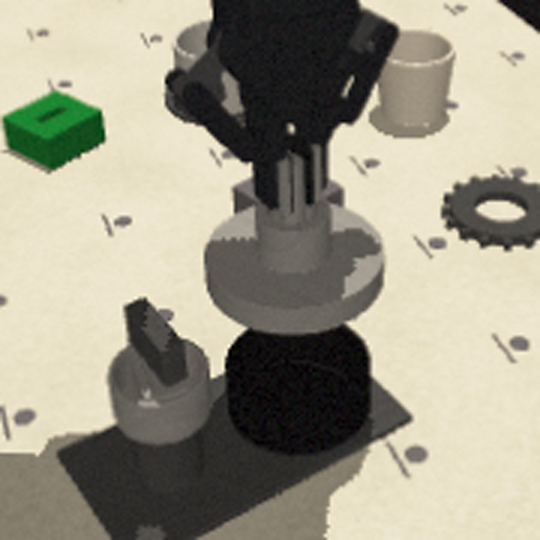

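Both lids are off the stand and level, and the key stands in the lock, turned.

>>> {"op": "jog_arm", "data": {"commands": [{"fingers": 1,"linear": [0.4,0.2,0],"twist": 0},{"fingers": 1,"linear": [1.3,0.6,0],"twist": 0},{"fingers": 1,"linear": [2.8,1.3,0],"twist": 0},{"fingers": 1,"linear": [4.8,2.1,0],"twist": 0},{"fingers": 1,"linear": [7.2,3.2,0],"twist": 0},{"fingers": 1,"linear": [9.7,4.3,0],"twist": 0},{"fingers": 1,"linear": [12.3,5.5,0],"twist": 0},{"fingers": 1,"linear": [15,6.7,0],"twist": 0},{"fingers": 1,"linear": [17.7,7.9,0],"twist": 0},{"fingers": 1,"linear": [20.4,9.1,0],"twist": 0}]}}

```text
clock: 19.05
position: [533.0, 14.2, 154.8]
tool_rot: [-1.955, -2.459, -0.0]
wrist_force: [0.6, 1.2, -4.3]
width: 0.142
grasp_force: 58.4
```

>>> {"op": "jog_arm", "data": {"commands": [{"fingers": 1,"linear": [2.7,1.2,0],"twist": 0},{"fingers": 1,"linear": [5.4,2.4,0],"twist": 0},{"fingers": 1,"linear": [8,3.6,0],"twist": 0},{"fingers": 1,"linear": [10.5,4.7,0],"twist": 0},{"fingers": 1,"linear": [12.7,5.7,0],"twist": 0},{"fingers": 1,"linear": [14.4,6.4,0],"twist": 0},{"fingers": 1,"linear": [15.5,6.9,0],"twist": 0},{"fingers": 1,"linear": [16.1,7.2,0],"twist": 0},{"fingers": 1,"linear": [16.3,7.3,0],"twist": 0},{"fingers": 1,"linear": [16.3,7.3,0],"twist": 0}]}}

```text
clock: 20.3
position: [567.5, 187.1, 154.8]
tool_rot: [-1.956, -2.458, 0.0]
wrist_force: [0.6, -1.1, -4.0]
width: 0.141
grasp_force: 58.5
```

Run:
```python
from h import *
go(567.3,187.8,100,13)
c2=read_camera("side")[80:230,160:310]
cv2.imwrite("pics/k1.png",cv2.resize(np.ascontiguousarray(c2[:,:,::-1]),None,fx=3,fy=3,interpolation=cv2.INTER_CUBIC))
```

```text
t 20.3 pos [567.5 187.1 154.8] yaw 12.99 tilt 0.01 F [ 0.6 -1.1 -4. ] w 0.141 g 58.5
linear cm [0.08 0.   5.48] twist -0.01
```

View pics/k1.png

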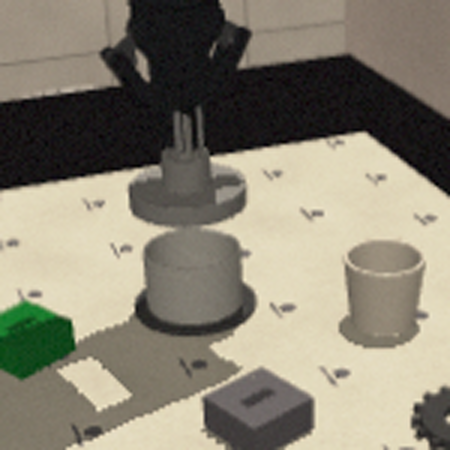

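The lids hang level over the tin.

>>> {"op": "jog_arm", "data": {"commands": [{"fingers": 1,"linear": [0.1,0,0.4],"twist": 0},{"fingers": 1,"linear": [0.1,0,1.2],"twist": 0},{"fingers": 1,"linear": [0.1,0,2.2],"twist": 0},{"fingers": 1,"linear": [0.1,0,3.1],"twist": 0},{"fingers": 1,"linear": [0.1,0,3.8],"twist": 0},{"fingers": 1,"linear": [0.1,0,4.3],"twist": 0},{"fingers": 1,"linear": [0.1,0,4.7],"twist": 0},{"fingers": 1,"linear": [0.1,0,5],"twist": 0},{"fingers": 1,"linear": [0.1,0,5.2],"twist": 0},{"fingers": 1,"linear": [0.1,0,5.2],"twist": 0}]}}

```text
clock: 21.6
position: [567.3, 188.4, 102.8]
tool_rot: [1.955, 2.459, -0.0]
wrist_force: [-0.6, -0.3, -2.8]
width: 0.14
grasp_force: 58.5
```

Run:
```python
from h import *
go(567.3,187.8,99.8,13)
```

```text
t 21.6 pos [567.3 188.4 102.8] yaw 13.02 tilt 0.0 F [-0.6 -0.3 -2.8] w 0.14 g 58.5
linear cm [-0.06 -0.01  0.3 ] twist 0.02
```

>>> {"op": "jog_arm", "data": {"commands": [{"fingers": 1,"linear": [0,0,0.1],"twist": 0},{"fingers": 1,"linear": [0,0,0.2],"twist": 0},{"fingers": 1,"linear": [0,0,0.25],"twist": 0},{"fingers": 1,"linear": [0,0,0.3],"twist": 0},{"fingers": 1,"linear": [0,0,0.33],"twist": 0},{"fingers": 1,"linear": [0,0,0.33],"twist": 0},{"fingers": 1,"linear": [0,0,0.33],"twist": 0},{"fingers": 1,"linear": [0,0,0.33],"twist": 0},{"fingers": 1,"linear": [0,0,0.33],"twist": 0},{"fingers": 1,"linear": [0,0,0.33],"twist": 0}]}}

```text
clock: 22.85
position: [567.3, 188.4, 100.1]
tool_rot: [1.955, 2.459, 0.0]
wrist_force: [-3.5, -1.1, 5.4]
width: 0.144
grasp_force: 59.2
```

Run:
```python
from h import *
go(567.3,187.8,99,13)
```

```text
t 22.85 pos [567.3 188.4 100.1] yaw 13.02 tilt 0.01 F [-3.5 -1.1  5.4] w 0.144 g 59.2
linear cm [-0.06 -0.01  0.11] twist 0.02
```

>>> {"op": "jog_arm", "data": {"commands": [{"fingers": 1,"linear": [0,0,0.04],"twist": 0},{"fingers": 1,"linear": [0,0,0.04],"twist": 0},{"fingers": 1,"linear": [0,0,0.04],"twist": 0},{"fingers": 0.6,"linear": [0,0,0],"twist": 0},{"fingers": 0.2,"linear": [0,0,0],"twist": 0},{"fingers": -0.2,"linear": [0,0,0],"twist": 0},{"fingers": -0.6,"linear": [0,0,0],"twist": 0},{"fingers": -0.6,"linear": [0,0,0],"twist": 0},{"fingers": -0.6,"linear": [0,0,0],"twist": 0},{"fingers": -0.6,"linear": [0,0,0],"twist": 0}]}}

```text
clock: 24.1
position: [567.3, 188.4, 99.5]
tool_rot: [1.955, 2.459, -0.0]
wrist_force: [0.0, 0.7, -0.3]
width: 0.8
grasp_force: 0.0
```

Run:
```python
from fit import *
S=read_camera("side")
print(fit({"side":S},circ(51,68),[567.3,188],8))
print(fit({"side":S},circ(51,54),[567.3,188],8))
go(567.3,187.8,71,13)
```

```text
(array([567.2, 187.6]), np.float64(436.0))
(array([566.5, 184.9]), np.float64(386.7))
t 24.15 pos [567.3 188.4  99.5] yaw 13.01 tilt 0.0 F [ 0.2  0.2 -0.4] w 0.8 g 0.0
linear cm [-0.06 -0.01  2.85] twist 0.01
```

>>> {"op": "jog_arm", "data": {"commands": [{"fingers": -0.6,"linear": [0,0,0.5],"twist": 0},{"fingers": -0.6,"linear": [0,0,1.2],"twist": 0},{"fingers": -0.6,"linear": [0,0,1.9],"twist": 0},{"fingers": -0.6,"linear": [0,0,2.4],"twist": 0},{"fingers": -0.6,"linear": [0,0,2.7],"twist": 0},{"fingers": -0.6,"linear": [0,0,2.7],"twist": 0},{"fingers": -0.4,"linear": [0,0,2.7],"twist": 0},{"fingers": -0.3,"linear": [0,0,2.7],"twist": 0},{"fingers": -0.2,"linear": [0,0,2.7],"twist": 0},{"fingers": -0.1,"linear": [0,0,2.7],"twist": 0}]}}

```text
clock: 25.4
position: [567.3, 188.4, 72.6]
tool_rot: [1.955, 2.459, 0.0]
wrist_force: [-0.7, -0.4, -0.6]
width: 0.55
grasp_force: 0.0
```

>>> {"op": "jog_arm", "data": {"commands": [{"fingers": 0,"linear": [0,0,0],"twist": 0},{"fingers": 0.1,"linear": [0,0,0],"twist": 0},{"fingers": 0.3,"linear": [0,0,0],"twist": 0},{"fingers": 1,"linear": [0,0,0],"twist": 0},{"fingers": 1,"linear": [0,0,0],"twist": 0},{"fingers": 1,"linear": [0,0,0],"twist": 0},{"fingers": 1,"linear": [0,0,0],"twist": 0},{"fingers": 1,"linear": [0,0,0],"twist": 0},{"fingers": 1,"linear": [0,0,0],"twist": 0},{"fingers": 1,"linear": [0,0,0],"twist": 0}]}}

```text
clock: 26.65
position: [567.4, 188.5, 73.0]
tool_rot: [1.955, 2.459, 0.0]
wrist_force: [-2.3, 0.3, 5.7]
width: 0.471
grasp_force: 60.0
```

Run:
```python
from h import *
go(567.3,187.8,71,13)
```

```text
t 26.65 pos [567.4 188.5  73. ] yaw 13.01 tilt 0.02 F [-2.3  0.3  5.7] w 0.471 g 60.0
linear cm [-0.06 -0.02  0.2 ] twist 0.01
```

>>> {"op": "jog_arm", "data": {"commands": [{"fingers": 1,"linear": [0,0,-0.3],"twist": 0},{"fingers": 1,"linear": [0,0,-0.8],"twist": 0},{"fingers": 1,"linear": [0,0,-1.5],"twist": 0},{"fingers": 1,"linear": [0,0,-2.4],"twist": 0},{"fingers": 1,"linear": [0,0,-3.4],"twist": 0},{"fingers": 1,"linear": [0,0,-4.4],"twist": 0},{"fingers": 1,"linear": [0,0,-5.4],"twist": 0},{"fingers": 1,"linear": [0,0,-6.4],"twist": 0},{"fingers": 1,"linear": [0,0,-7.2],"twist": 0},{"fingers": 1,"linear": [0,0,-7.8],"twist": 0}]}}

```text
clock: 27.9
position: [567.3, 188.4, 151.0]
tool_rot: [1.955, 2.459, 0.0]
wrist_force: [-0.2, -0.5, -3.1]
width: 0.472
grasp_force: 60.6
```

>>> {"op": "jog_arm", "data": {"commands": [{"fingers": 1,"linear": [0,0,-0.8],"twist": 0},{"fingers": 1,"linear": [0,0,-1.6],"twist": 0},{"fingers": 1,"linear": [0,0,-2.2],"twist": 0},{"fingers": 1,"linear": [0,0,-2.5],"twist": 0},{"fingers": 1,"linear": [0,0,-2.5],"twist": 0},{"fingers": 1,"linear": [0,0,-2.5],"twist": 0},{"fingers": 1,"linear": [0,0,-2.5],"twist": 0},{"fingers": 1,"linear": [0,0,-2.5],"twist": 0},{"fingers": 1,"linear": [0,0,-2.5],"twist": 0},{"fingers": 1,"linear": [0,0,-2.5],"twist": 0}]}}

```text
clock: 29.15
position: [567.3, 188.4, 175.5]
tool_rot: [-1.955, -2.459, 0.0]
wrist_force: [0.5, -0.2, -1.5]
width: 0.474
grasp_force: 60.7
```

Run:
```python
from h import *
go(567.3,187.8,175,13)
c2=read_camera("side")[60:330,140:370]
cv2.imwrite("pics/z1.png",cv2.resize(np.ascontiguousarray(c2[:,:,::-1]),None,fx=2.2,fy=2.2,interpolation=cv2.INTER_CUBIC))
```

```text
t 29.15 pos [567.3 188.4 175.5] yaw 13.01 tilt 0.0 F [ 0.5 -0.2 -1.5] w 0.474 g 60.7
linear cm [-0.06 -0.01  0.05] twist 0.01
```

View pics/z1.png

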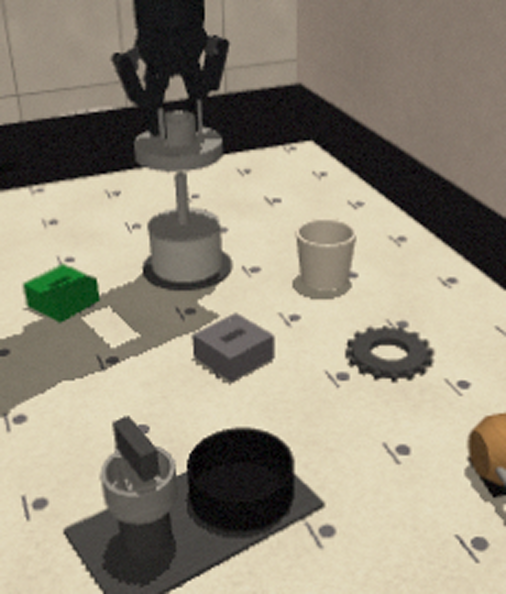

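The outer lid (180,145) is held level above the stem (182,180). The inner lid sits on the tin, the key is in the lock, and the bystanders show no sign of having moved.

```bash
python3 -c "
from rig import *
print(finish_job())"
```

```text
the job is handed in; nothing more can be done
None
```

I handed the job in at about 29 s. In the last camera picture the key was in the turned lock, the inner lid sat on the tin, and the gripper held the outer lid level above the stem; the hand-in returned no verdict.

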